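Put the tabbed shaver plate away in its drawer

TASK

The washed ice-shaver plates are drying in the slotted rack. Slide the plate with the single tab in the middle of its top edge up out of its slot, set it down upright, on its bottom edge, in the narrow slot between the two dividers of the drawer without dropping it (pull the drawer further out if you need to), then push the drawer fully shut without slamming it. Leave the other three plates in the rack and do not disturb anything else.

Things in the scene. Friction and masses are not known exactly. Their poses are not given: they have to be found in the camera images.
- tab_plate: 8 mm thick dull aluminium plate, 90 mm wide (its y), 84 mm high (z), thin along its x; origin at the centre of its bottom edge, z up. The plate to put away: its body is 64 mm high and a single tab, 36 mm wide and 20 mm high, rises from the middle of its top edge. About 160 g. It starts upright in one of the rack's slots; all four plates stand there with the thin axis along the rack's x.
- plain_plate: 8 mm thick dull aluminium plate, 90 mm wide (its y), 84 mm high (z), thin along its x; origin at the centre of its bottom edge, z up. Leave in the rack. Straight top edge over the full width.
- eared_plate: 8 mm thick dull aluminium plate, 90 mm wide (its y), 84 mm high (z), thin along its x; origin at the centre of its bottom edge, z up. Leave in the rack. Two 22 mm wide ears, 20 mm high, at the ends of the top edge, gap between.
- step_plate: 8 mm thick dull aluminium plate, 90 mm wide (its y), 84 mm high (z), thin along its x; origin at the centre of its bottom edge, z up. Leave in the rack. Top edge stepped: the +y half is 84 mm high, the -y half 64 mm.
- rack: fixed black slotted rack, 168 x 112 x 48 mm (x, y, z), origin under its centre, x across the slots. Four slots 42 mm apart (x = -63, -21, 21, 63 mm), each 11.5 mm wide and 94 mm long, floor 8 mm above the table, open at the top at 48 mm. The plates stand in them, tops 92 mm above the table, with 34 mm of free space between neighbours.
- cabinet: fixed grey drawer unit, 200 deep (x) x 150 wide (y) x 120 mm high; origin on the table under the middle of its front face; x points from the front to the back, the drawer comes out along -x. Its front stands roughly towards the robot.
- drawer (a joint): how far the drawer is out, m: 0 fully shut, 0.14 at its stop; it starts partly open (0.055 to 0.125), slides with a few N of friction and stays where it is left.
- drawer_edge (a point): middle of the top edge of the drawer's front board, moves with the drawer; axes as the cabinet's. The board is 12 mm thick (6 mm each way along x from here), 150 mm wide and reaches from 120 mm above the table (level with the cabinet's top) down to 12 mm. Its top edge can be pinched from above. A steel pull bar 70 mm wide sticks out 20 mm towards -x from its outer face, 70 mm below this point.
- drawer_slot (a point): middle of the floor of the narrow slot in the drawer, moves with the drawer; axes as the cabinet's. 61 mm behind drawer_edge (+x) and 100 mm below it. The slot runs along y, 18 mm wide (x) and 104 mm long, between two white dividers 45 mm high and 4 mm thick. A plate in it passes 6 mm under the cabinet's roof (underside at 110 mm). The slot's middle lies (drawer opening - 55 mm) in front of the cabinet's face.
- syrup_bottle: bystander, loose: amber bottle, 56 mm across, 170 mm high; origin at the centre of its underside
- jar: bystander, loose: glass jar, 50 mm across, 80 mm high; origin at the centre of its underside
- bowl: bystander, loose: black bowl, 130 mm across, 55 mm high; origin at the centre of its underside
- cup: bystander, loose: white cup without handle, 76 mm across, 85 mm high; origin at the centre of its underside
- small_bowl: bystander, loose: small steel bowl on top of the drawer unit, 70 mm across, 35 mm high; origin at the centre of its underside
- tin: bystander, loose: closed steel tin in front of the rack, 50 mm across, 55 mm high; origin at the centre of its underside
- spoon: bystander, loose: steel spoon lying on the table, 160 mm long along its x

How it is judged:
By the outcome, as a careful person would: the job done as asked, in the order asked, and still so for the second after the job is handed in, with the robot touching nothing.
It also fails if it takes over 72 s, if anything falls off the work surface, if the arm or the gripper's body presses on something with over 40 N, if the wrist force passes 120 N, or if a joint passes its speed limit or range.

ROBOT

A 6-joint arm with a two-finger parallel gripper is mounted at the origin on the work surface. World frame = base frame: x ahead of the robot, y to its left, z up, the work surface at z = 0. Lengths are in m, angles in rad, forces in N, time in s.
With the tool pointing down it reaches from about 0.25 to 0.725 m from the base axis. Payload 4 kg.
Tool frame: the origin (TCP) lies at the very end of the fingers, on their centre line; the grasp point (between the pads) lies 19 mm behind it; x points along the fingers, z is the direction in which the jaws open and shut, and the axes are right-handed (so a half turn about x gives the same grasp; the last joint's range is limited). The gripper opens to 85 mm and grips with 20 to 120 N. Pads are 22 mm wide; open, the fingers measure 114 mm over their backs; the gripper's body (76 mm by 85 mm) begins 54 mm behind the grasp point. The pads swing forward as they close: fully open they stand 13 mm farther back than shut.
Start: joints at [-1.102, 0.241, 0.005, 1.335, 0, 1.571], TCP at [0.226, -0.446, 0.231] pointing down, gripper open.
Joint ranges: [-2.72, 2.72], [-1.05, 1.87], [-1.09, 1.28], [-1.99, 2.15], [-1.42, 1.44], [-3.14, 3.14]. Speed limits (rad/s): [2.79, 2.79, 3.14, 3.14, 3.14, 3.14].

INTERFACE

Orientations are given as a unit quaternion [x, y, z, w].
In Python, from workcell import bot gives the robot as it stands.
- The arm moves only by the tool apply_moves, never from a script. Its argument "targets" is one flat list of numbers, 7 for each row, row after row: the shift along the tool's x, y, z in units of 25 cm (1.0 is 25 cm), then the turn, a rotation vector about the tool's x, y, z in units of 0.5 rad (1.0 is 0.5 rad), then the opening, from 0 (shut) to 1 (fully open). In form: [tx, ty, tz, wx, wy, wz, claw, tx, ty, tz, wx, wy, wz, claw, ...]. A call has 1 to 12 rows; each row is the pose to reach, as a shift and turn from the pose commanded when the call began, along the tool's axes at that moment; what a row does not reach only later rows make up. A row lasts 1/12 s, in which the tool goes at most 41.7 mm and 7.16 degrees, less where a joint would pass 70% of its speed; a pose out of reach is approached as far as the arm can. A call with a number of a shift or a turn outside -1 to 1 is refused whole. A call with a gripper value outside its range is refused whole. The fingers move at their own pace and stop on an object; the grip force is fixed at half the most. Time passes only in rows, so rows that repeat a pose let the fingers close. It gives the time, the measured TCP pose, the force and the opening at its end, in the units of the state.
- bot.get_obs(): the state, without advancing time (a new reading comes with each control period).
- bot.camera(name): name is "side" or "top"; returns (picture, depth): 420x560x3 uint8, red, green, blue; 420x560 float32, m along the optical axis (not along the pixel's ray), 0 where there is no reading.
- bot.camera_params(name): a dict with "fx", "fy", "cx", "cy" (pixels), "dist" ([k1, k2, p1, p2, k3] as OpenCV has them; the pictures are not rectified), "T" (4x4, takes a point from camera to world coordinates). Camera axes: x right, y up, looking along -z (the intrinsics and any distortion apply to the point x, -y, -z); pixel columns grow to the right and rows downward; lengths in m; the calibration is good to about 2 mm. A picture is of the moment at which its call begins. camera_params takes no time and is no camera call.
- bot.job_done(): hands the job in, once; it reports no verdict.
The state is a dict: "clock": time; "joint_pos": joint angles; "joint_vel": joint speeds; "tau": joint torques, N m; "eef_pos": TCP position; "tool_rot": TCP orientation; "ft_force": force on the tool from outside, world axes, zero at the start; "ft_torque": the same for the moment, N m; "grip_width": finger opening in m.
Only numpy, scipy, OpenCV 4.12 (cv2) and the standard library are available. Lean on these libraries where they do the work, as an engineer would, in place of code of your own. Each camera call takes 0.05 s, during which the arm holds its last target.

## Working session

There is one attempt and no reset: what is moved stays moved. The work goes in short steps, Python scripts to look and compute and a tool call to move; the robot and the scene stay as the last step left them, time stands still between calls to the robot, and variables do not carry over. Pictures are saved under pics/ and viewed, and the job is handed in when it is done.

Besides the shell and the picture viewer there is one more tool, called after "Emit:" in YAML: its name, and indented under it one key for each argument. apply_moves: Moves the arm, as the interface text tells. Its arguments: {"type":"object","properties":{"targets":{"type":"array"}},"required":["targets"]}

```bash
mkdir -p pics; ls
python3 - <<'E'
from workcell import bot
import cv2,numpy as np
o=bot.get_obs(); print(o)
for n in("side","top"):
    im,d=bot.camera(n); p=bot.camera_params(n); print(n,p)
    cv2.imwrite(f"pics/{n}0.png",im[:,:,::-1]); np.savez(f"{n}0.npz",im=im,d=d)
E
```

```text
pics
{'clock': 0.0, 'joint_pos': array([-1.10202359e+00,  2.41420269e-01,  3.72500045e-03,  1.33517238e+00,
       -3.61146682e-06,  1.57081924e+00]), 'joint_vel': array([ 1.77047408e-03, -3.52969244e-05,  6.71741554e-04,  1.73139876e-03,
       -6.75036099e-04, -1.50393238e-03]), 'tau': array([-8.82948480e-04, -3.72315109e+01,  2.52409726e+01,  1.71263935e-02,
       -7.78697631e-05, -3.48565848e-06]), 'eef_pos': array([ 0.22561436, -0.44550824,  0.23040959]), 'tool_rot': array([ 0.37059444,  0.60307165, -0.36982982,  0.60182244]), 'ft_force': array([-0.0745556 ,  0.33586599, -0.21586435]), 'ft_torque': array([ 0.0013005 ,  0.03904015, -0.00436135]), 'grip_width': 0.08543698666043807}
side {'fx': 493.6489059364941, 'fy': 493.6489059364941, 'cx': 281.7835385758775, 'cy': 211.53429275121186, 'dist': array([0.03508597, 0.        , 0.        , 0.        , 0.        ]), 'T': array([[-0.71749878,  0.38721217, -0.57901834, -0.34365794],
       [-0.69655429, -0.39555377,  0.59862287,  0.99977022],
       [ 0.00276117,  0.83282888,  0.55352364,  0.99568402],
       [ 0.        ,  0.        ,  0.        ,  1.        ]])}
top {'fx': 385.5601723719785, 'fy': 385.5601723719785, 'cx': 281.83241751924993, 'cy': 213.4402248262893, 'dist': array([0.00019605, 0.        , 0.        , 0.        , 0.        ]), 'T': array([[-0.00994017,  0.99662242, -0.08151652,  0.50990553],
       [-0.99993807, -0.01031494, -0.00417769, -0.00326062],
       [-0.00500442,  0.08146994,  0.99666324,  1.07272731],
       [ 0.        ,  0.        ,  0.        ,  1.        ]])}
```

View pics/top0.png

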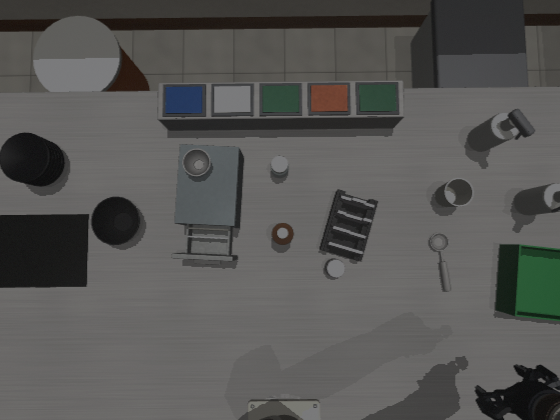

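View pics/side0.png

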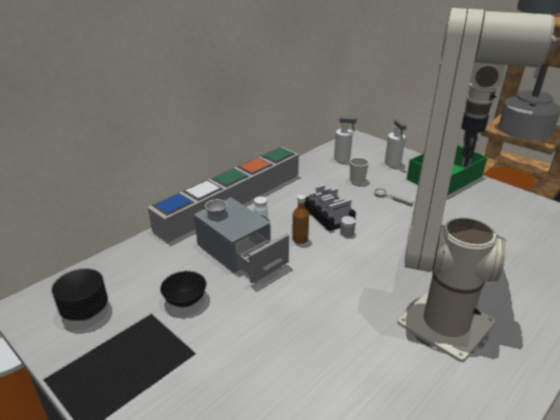

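The top view shows the rack around (349,225), the bottle at (283,233), the tin at (335,268), and the cabinet at (208,185) with its drawer front at (205,257). I'll zoom in on those.

```bash
cat > h.py <<'E'
import numpy as np,cv2
from workcell import bot
def und(p,uv):
    K=np.array([[p['fx'],0,p['cx']],[0,p['fy'],p['cy']],[0,0,1]])
    return cv2.undistortPoints(np.array(uv,float).reshape(-1,1,2),K,np.array(p['dist'])).reshape(-1,2)
def plane(n,uv,z):
    p=bot.camera_params(n);T=p['T'];q=und(p,uv)
    d=np.c_[q[:,0],-q[:,1],-np.ones(len(q))]@T[:3,:3].T
    s=(z-T[2,3])/d[:,2]; return T[:3,3]+d*s[:,None]
def dep(n,uv,D):
    p=bot.camera_params(n);T=p['T'];q=und(p,uv)
    uvi=np.round(np.array(uv)).astype(int).reshape(-1,2)
    z=D[uvi[:,1],uvi[:,0]]
    return np.c_[q[:,0]*z,-q[:,1]*z,-z]@T[:3,:3].T+T[:3,3]
def cloud(n,D,box):
    u0,v0,u1,v1=box
    g=np.stack(np.meshgrid(np.arange(u0,u1),np.arange(v0,v1)),-1).reshape(-1,2)
    return g,dep(n,g,D)
def crop(im,box,s,name):
    u0,v0,u1,v1=box
    c=cv2.resize(im[v0:v1,u0:u1],None,fx=s,fy=s,interpolation=cv2.INTER_CUBIC)
    c=np.clip(c.astype(float)*1.8,0,255).astype(np.uint8)
    cv2.imwrite(name,c[:,:,::-1])
E
python3 - <<'E'
from h import *
t=np.load('top0.npz');s=np.load('side0.npz')
crop(t['im'],(310,180,390,285),5,'pics/t_rack.png')
crop(t['im'],(165,130,255,275),4,'pics/t_cab.png')
crop(s['im'],(295,180,365,245),8,'pics/s_rack.png')
E
```

```text
(no output)
```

View pics/t_rack.png

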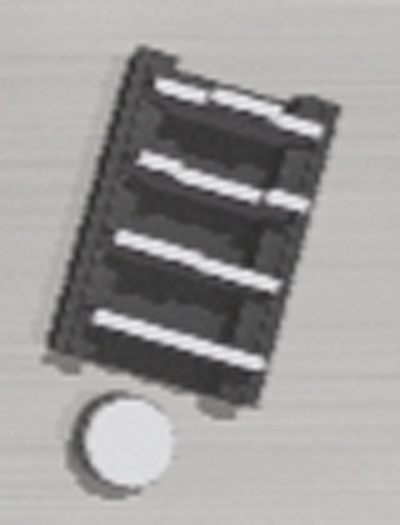

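View pics/t_cab.png

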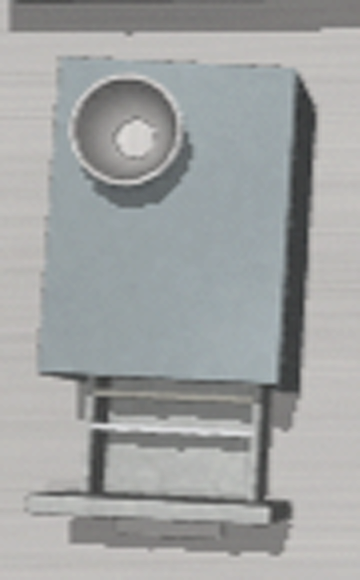

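View pics/s_rack.png

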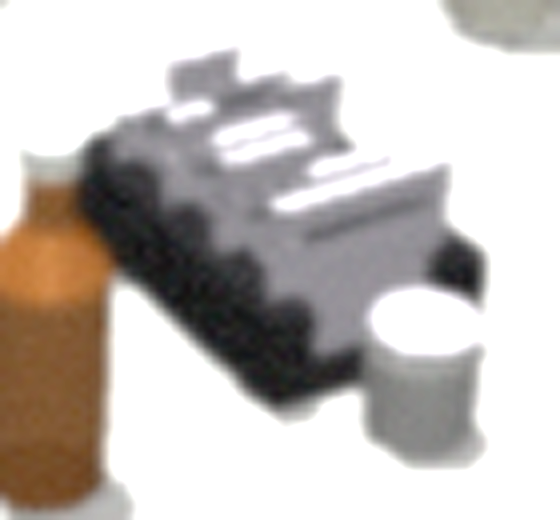

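Run:
```python
from h import *
t=np.load('top0.npz');s=np.load('side0.npz')
A=[cloud('top',t['d'],(310,180,390,265))[1],cloud('side',s['d'],(300,180,362,235))[1]]
im=t['im'][180:265,310:390].reshape(-1,3)
# plate top pts from top view: bright & z>0.06
P=A[0]; m=(P[:,2]>0.06)&(P[:,2]<.11); Q=P[m]
print(len(Q), Q[:,2].min(),Q[:,2].max())
# rack footprint: dark pixels z in .03-.06
m2=(im.max(1)<60)&(P[:,2]>.035)&(P[:,2]<.06)
print(m2.sum(), cv2.minAreaRect(P[m2][:,:2].astype(np.float32)*1000))
# plates by cluster: fit direction
lab=None
r=cv2.minAreaRect(P[m2][:,:2].astype(np.float32)*1000)
c=np.array(r[0])/1000
for th in np.deg2rad(np.arange(-30,31,1)): pass
# direction by minimizing spread: use histogram sharpness
best=None
for a in np.deg2rad(np.arange(-35,36,0.5)):
    n=np.array([np.cos(a),np.sin(a)]); h,_=np.histogram(Q[:,:2]@n,bins=np.arange(0,1,.003)); 
    v=(h.astype(float)**2).sum()
    if best is None or v>best[0]: best=(v,a)
a=best[1]; print('angle',np.rad2deg(a))
n=np.array([np.cos(a),np.sin(a)]);l=np.array([-np.sin(a),np.cos(a)])
for k,B in enumerate(A):
  m=(B[:,2]>.055)&(B[:,2]<.11); B=B[m]; x=(B[:,:2]-c)@n;y=(B[:,:2]-c)@l
  print('cam',k)
  H=np.zeros((40,13))
  for xi in range(40):
    row=[]
    for yi in range(13):
      mm=(np.floor((x+.1)/.005)==xi)&(np.floor((y+.065)/.01)==yi)
      row.append(int(1000*B[mm,2].max()) if mm.any() else 0)
    if any(row): print(-100+5*xi,row)
```

```text
554 0.060066587667336746 0.09667654690412342
994 ((546.0982666015625, -172.0087432861328), (112.5313720703125, 201.2918243408203), 72.87899780273438)
angle -17.0
cam 0
-100 [0, 0, 0, 0, 0, 0, 0, 56, 56, 55, 0, 0, 0]
-95 [0, 0, 0, 0, 0, 0, 59, 57, 56, 0, 0, 0, 0]
-90 [0, 0, 0, 0, 0, 58, 58, 56, 56, 0, 0, 0, 0]
-85 [0, 0, 0, 0, 0, 56, 0, 55, 0, 0, 0, 0, 0]
-55 [0, 0, 89, 92, 90, 90, 86, 93, 93, 92, 94, 0, 0]
-50 [0, 0, 95, 94, 93, 94, 93, 94, 94, 94, 96, 0, 0]
-45 [0, 0, 93, 94, 91, 92, 94, 92, 94, 93, 94, 66, 0]
-10 [0, 0, 73, 76, 72, 75, 93, 93, 92, 91, 92, 65, 0]
-5 [0, 0, 72, 72, 75, 75, 92, 94, 93, 95, 92, 0, 0]
30 [0, 0, 91, 94, 91, 74, 70, 71, 83, 91, 93, 59, 0]
35 [0, 88, 95, 93, 92, 73, 74, 73, 93, 93, 93, 0, 0]
40 [0, 0, 94, 93, 72, 73, 74, 70, 91, 90, 94, 0, 0]
70 [0, 0, 0, 64, 0, 93, 0, 0, 0, 0, 0, 0, 0]
75 [0, 0, 74, 71, 92, 96, 94, 95, 93, 75, 71, 0, 0]
80 [0, 0, 73, 73, 92, 93, 94, 94, 89, 74, 75, 0, 0]
cam 1
-100 [0, 0, 0, 0, 0, 0, 59, 57, 56, 56, 0, 0, 0]
-95 [0, 0, 0, 0, 0, 0, 0, 55, 56, 0, 0, 0, 0]
-90 [0, 0, 0, 0, 0, 55, 0, 57, 0, 0, 0, 0, 0]
-85 [0, 0, 0, 0, 0, 0, 
[... 282 characters left out ...]
15 [0, 0, 77, 67, 0, 77, 93, 89, 84, 77, 63, 74, 0]
-10 [0, 0, 71, 72, 72, 73, 87, 95, 93, 93, 89, 93, 0]
-5 [0, 0, 70, 69, 74, 69, 75, 91, 84, 86, 91, 60, 0]
0 [0, 0, 0, 0, 0, 69, 0, 87, 0, 89, 61, 0, 0]
25 [0, 0, 0, 85, 98, 71, 0, 0, 0, 82, 88, 79, 0]
30 [0, 0, 94, 92, 93, 73, 75, 71, 87, 94, 94, 92, 0]
35 [0, 89, 91, 87, 88, 67, 75, 72, 87, 92, 93, 83, 0]
40 [0, 0, 89, 0, 78, 0, 0, 0, 89, 88, 88, 0, 0]
45 [0, 0, 0, 0, 67, 0, 0, 0, 0, 0, 0, 0, 0]
70 [0, 0, 67, 67, 74, 92, 92, 92, 96, 71, 75, 0, 0]
75 [0, 0, 69, 74, 87, 92, 93, 94, 89, 75, 74, 66, 0]
80 [0, 0, 68, 71, 66, 81, 89, 75, 92, 71, 70, 0, 0]
85 [0, 68, 0, 0, 67, 0, 0, 75, 74, 0, 0, 0, 0]
90 [0, 0, 0, 0, 85, 0, 0, 0, 0, 0, 0, 0, 0]
```

The tab plate is in the slot farthest from the robot: its centre stands at 92 mm and both sides at 72 mm. Next I'll refine its pose and find the cabinet and drawer.

Run:
```python
from h import *
t=np.load('top0.npz');s=np.load('side0.npz')
a=np.deg2rad(-17);c=np.array([.5461,-.1720])
n=np.array([np.cos(a),np.sin(a)]);l=np.array([-np.sin(a),np.cos(a)])
# combine: plate lines in top view (bright pixels, plane-cast by height)
im=t['im'];D=t['d'];g,P=cloud('top',D,(310,180,390,265))
col=im[g[:,1],g[:,0]].astype(int)
for k,(lo,hi) in enumerate([(-.062,-.04),(-.018,.003),(.025,.046),(.066,.09)]):
  x=(P[:,:2]-c)@n
  m=(P[:,2]>.066)&(P[:,2]<.1)&(x>lo)&(x<hi)&(col.min(1)>90)
  G=g[m];zz=np.where(P[m][:,2]>.083,.092,.072)
  W=np.array([plane('top',[q],z)[0] for q,z in zip(G,zz)])
  r=cv2.minAreaRect(W[:,:2].astype(np.float32)*1000)
  vx,vy,x0,y0=cv2.fitLine(W[:,:2].astype(np.float32)*1000,cv2.DIST_HUBER,0,.01,.01).ravel()
  y=(W[:,:2]-c)@l
  print(k,m.sum(),np.array(r[0]).round(1),np.array(r[1]).round(1),'line ang(perp)',np.rad2deg(np.arctan2(-vx,vy) if vy>0 else np.arctan2(vx,-vy)).round(2),x0.round(1),y0.round(1),'yrange',(y.min()*1e3).round(1),(y.max()*1e3).round(1))
  if k==3:
    T=W[zz>.08]; r=(T[:,:2]-c)@l*1e3; print('tab y',r.min(),r.max(),T.mean(0), 'x in c frame',((W[:,:2]-c)@n).mean())
# cabinet top
g,P=cloud('top',D,(165,130,255,275)); col=im[g[:,1],g[:,0]].astype(int)
m=(abs(P[:,2]-.12)<.006)
x=P[m]
mb=x[:,0]>.50
for nm,tt in(('cab',None),):
  pass
msk=np.zeros(D.shape,np.uint8); msk[g[m][:,1],g[m][:,0]]=255
cn,_=cv2.findContours(msk,cv2.RETR_EXTERNAL,cv2.CHAIN_APPROX_NONE)
for q in cn:
  if len(q)>20:
    W=plane('top',q.reshape(-1,2),.12)[:,:2].astype(np.float32)*1000
    r=cv2.minAreaRect(W); print('z120 contour',r, cv2.boxPoints(r).round(1).tolist())
for nm,box in(('bottle',(268,215,300,250)),('tin',(322,255,350,282)),('jar',(265,150,295,180)),('smallbowl',(180,145,215,180)),('white cup',(440,175,475,215))):
  g,P=cloud('top',D,box); m=P[:,2]>.02 if nm!='smallbowl' else P[:,2]>.14
  top=P[m][:,2].max(); mm=m&(P[:,2]>top-.015); print(nm,top,P[m].mean(0),P[m][:,:2].min(0),P[m][:,:2].max(0))
```

```text
0 95 [ 501.7 -159.3] [87.6  6.7] line ang(perp) -17.09 501.8 -159.1 yrange -44.7 42.9
1 90 [ 541.8 -171.1] [87.9  7.3] line ang(perp) -17.13 542.2 -170.2 yrange -44.4 43.6
2 87 [ 582.1 -184. ] [86.8  6.8] line ang(perp) -16.93 582.0 -183.9 yrange -44.3 42.5
3 84 [ 622.3 -195.4] [87.   6.7] line ang(perp) -17.33 622.4 -194.7 yrange -43.6 43.4
tab y -18.10714688414677 16.49134658094772 [ 0.62193417 -0.19635729  0.092     ] x in c frame 0.07970957386149846
z120 contour ((482.70733642578125, 198.23963928222656), (148.34255981445312, 12.079401016235352), 86.60135650634766) [[472.29998779296875, 124.5999984741211], [484.29998779296875, 123.80000305175781], [493.1000061035156, 271.8999938964844], [481.1000061035156, 272.6000061035156]]
z120 contour ((662.4011840820312, 188.2119140625), (150.5021209716797, 199.83460998535156), 86.58553314208984) [[558.2000122070312, 119.0], [757.7000122070312, 107.0999984741211], [766.5999755859375, 257.3999938964844], [567.0999755859375, 269.29998779296875]]
bottle 1.0727273128338528 [0.53760223 0.00129976 0.13627953] [ 0.50990553 -0.02430453] [0.56509539 0.02865141]
tin 1.0727273128338528 [ 0.44945504 -0.13397477  0.05924648] [ 0.42418345 -0.16036117] [ 0.50990553 -0.00326062]
jar 1.0727273128338528 [0.71585334 0.00737467 0.07405514] [ 0.50990553 -0.01687775] [0.74244171 0.03168467]
smallbowl 1.0727273128338528 [0.7140089  0.20988634 0.16329469] [ 0.50990553 -0.00326062] [0.74651111 0.24142442]
white cup 1.0727273128338528 [ 0.64304155 -0.45961812  0.06475671] [ 0.50990553 -0.49079009] [ 0.67848804 -0.00326062]
```

```bash
cat >> h.py <<'E'
from scipy.spatial.transform import Rotation as Ro
# plan(list of (x,y,z,yawdeg of tool z)) -> deltas in tool frame at current pose, in move units
def plan(wps,pos=None):
    o=bot.get_obs(); R=Ro.from_quat(o['tool_rot']); p=o['eef_pos']
    M=R.as_matrix(); print('t',round(o['clock'],2),'pos',p.round(4),'x',M[:,0].round(3),'zyaw',np.rad2deg(np.arctan2(M[1,2],M[0,2])).round(2),'F',o['ft_force'].round(1),'w',round(o['grip_width'],4),'q',o['joint_pos'].round(2))
    for x,y,z,yaw in wps:
        a=np.deg2rad(yaw); zx=np.array([np.cos(a),np.sin(a),0]); xx=np.array([0,0,-1.]); yy=np.cross(zx,xx)
        Rt=Ro.from_matrix(np.c_[xx,yy,zx])
        d=R.inv().apply(np.array([x,y,z])-p)/.25; w=(R.inv()*Rt).as_rotvec()/.5
        print((x,y,z,yaw),'->',d.round(3),w.round(3),'dist mm',(np.linalg.norm(d)*250).round(0),'deg',np.rad2deg(np.linalg.norm(w)*.5).round(1))
E
python3 - <<'E'
from h import *
plan([(.4827,.1982,.25,-3.4),(.4827,.1982,.25,176.6)])
E
```

```text
t 0.1 pos [ 0.2257 -0.4455  0.2305] x [-0.001  0.002 -1.   ] zyaw -63.14 F [ 0.6 -0.1  1. ] w 0.0856 q [-1.1   0.24  0.    1.34  0.    1.57]
(0.4827, 0.1982, 0.25, -3.4) -> [-0.074  2.081 -1.833] [-2.085e+00 -3.000e-03 -2.000e-03] dist mm 693.0 deg 59.7
(0.4827, 0.1982, 0.25, 176.6) -> [-0.074  2.081 -1.833] [ 4.198e+00 -2.000e-03  4.000e-03] dist mm 693.0 deg 120.3
```

Emit:
apply_moves:
  targets: [-0.02,0.06,-0.05,-0.05,0,0,0.6,-0.05,0.18,-0.15,-0.17,0,0,0.4,-0.08,0.3,-0.25,-0.3,0,0,0.4,-0.1,0.42,-0.35,-0.42,0,0,0.4,-0.1,0.54,-0.45,-0.54,0,0,0.4,-0.1,0.66,-0.55,-0.66,0,0,0.4,-0.1,0.78,-0.65,-0.78,0,0,0.4,-0.1,0.88,-0.74,-0.9,0,0,0.4,-0.1,0.98,-0.82,-1.0,0,0,0.4,-0.1,1.0,-0.85,-1.0,0,0,0.4]

```text
clock: 0.93
eef_pos: [0.3539, -0.1402, 0.2561]
tool_rot: [0.208, 0.676, -0.207, 0.676]
ft_force: [-0.7, -0.8, 0.3]
grip_width: 0.0341
```

Run:
```python
from h import *
plan([(.4827,.1982,.2,-3.4)])
```

```text
t 0.93 pos [ 0.3539 -0.1402  0.2561] x [ 0.     0.001 -1.   ] zyaw -34.13 F [-0.7 -0.8  0.3] w 0.0341 q [-0.38 -0.01 -0.22  1.36  0.    1.79]
(0.4827, 0.1982, 0.2, -3.4) -> [ 0.227  1.409 -0.333] [-1.073 -0.    -0.003] dist mm 366.0 deg 30.7
```

Emit:
apply_moves:
  targets: [0,0.08,-0.02,-0.08,0,0,0.4,0,0.22,-0.05,-0.22,0,0,0.4,0,0.37,-0.09,-0.37,0,0,0.4,0,0.52,-0.12,-0.52,0,0,0.4,0,0.67,-0.16,-0.67,0,0,0.4,0,0.82,-0.2,-0.82,0,0,0.4,0,0.95,-0.23,-0.95,0,0,0.4,0,1.0,-0.24,-1.0,0,0,0.4]

```text
clock: 1.6
eef_pos: [0.446, 0.0997, 0.2557]
tool_rot: [0.034, 0.706, -0.034, 0.706]
ft_force: [0.2, 0.2, 0.0]
grip_width: 0.034
```

Run:
```python
from h import *
plan([(.4827,.1982,.16,-3.4),(.4827,.1982,.089,-3.4)])
```

```text
t 1.6 pos [0.446  0.0997 0.2557] x [-0.     0.001 -1.   ] zyaw -5.51 F [0.2 0.2 0. ] w 0.034 q [ 0.22  0.15 -0.05  1.38  0.    1.89]
(0.4827, 0.1982, 0.16, -3.4) -> [0.383 0.406 0.108] [-0.074 -0.    -0.002] dist mm 142.0 deg 2.1
(0.4827, 0.1982, 0.089, -3.4) -> [0.667 0.406 0.108] [-0.074 -0.    -0.002] dist mm 197.0 deg 2.1
```

Emit:
apply_moves:
  targets: [0.05,0.13,0.04,-0.03,0,0,0.4,0.1,0.25,0.07,-0.06,0,0,0.4,0.18,0.36,0.1,-0.074,0,0,0.4,0.28,0.406,0.108,-0.074,0,0,0.4,0.38,0.406,0.108,-0.074,0,0,0.4,0.46,0.406,0.108,-0.074,0,0,0.4,0.54,0.406,0.108,-0.074,0,0,0.4,0.61,0.406,0.108,-0.074,0,0,0.4,0.66,0.406,0.108,-0.074,0,0,0.4,0.667,0.406,0.108,-0.074,0,0,0.4]

```text
clock: 2.43
eef_pos: [0.4801, 0.1928, 0.0865]
tool_rot: [0.022, 0.709, -0.025, 0.705]
ft_force: [-0.1, 0.3, 0.7]
grip_width: 0.0344
```

Run:
```python
from h import *
plan([(.4827,.1982,.089,-3.4)])
im,d=bot.camera('side'); crop(im,(190,130,310,290),5,'pics/s1.png')
```

```text
t 2.43 pos [0.4801 0.1928 0.0865] x [-0.006 -0.003 -1.   ] zyaw -3.81 F [-0.1  0.3  0.7] w 0.0344 q [ 0.38  0.39 -0.19  1.   -0.    2.02]
(0.4827, 0.1982, 0.089, -3.4) -> [-0.01   0.022  0.009] [-0.014 -0.011  0.006] dist mm 6.0 deg 0.6
```

View pics/s1.png

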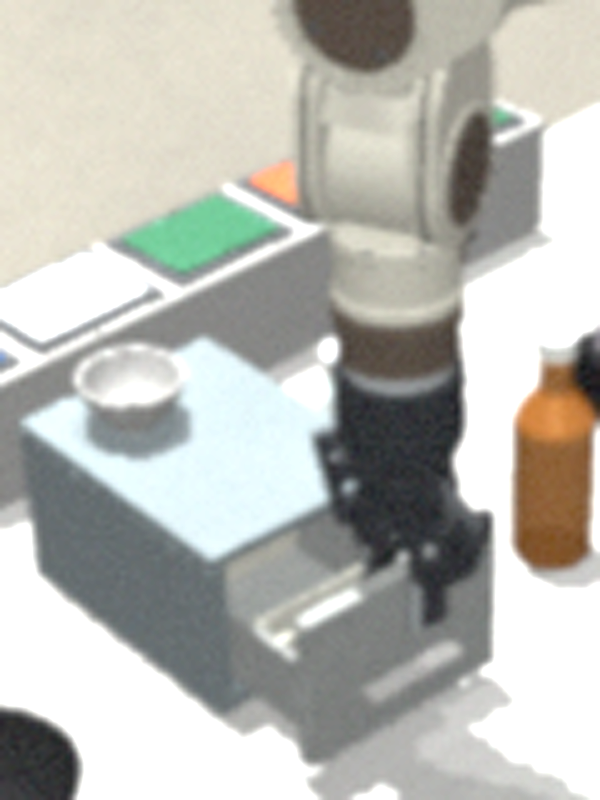

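Emit:
apply_moves:
  targets: [-0.01,0,0.009,-0.01,0,0,0.25,-0.01,0,0.009,-0.01,0,0,0.1,-0.01,0,0.009,-0.01,0,0,0,-0.01,0,0.009,-0.01,0,0,0,-0.01,0,0.009,-0.01,0,0,0,-0.01,0,0.009,-0.01,0,0,0]

```text
clock: 2.98
eef_pos: [0.4854, 0.1942, 0.0933]
tool_rot: [0.021, 0.706, -0.022, 0.708]
ft_force: [-0.4, -2.7, 5.8]
grip_width: 0.011
```

Run:
```python
from h import *
plan([(.4198,.2026,.089,-3.4),(.4198,.2026,.2,-3.4)])
```

```text
t 2.98 pos [0.4854 0.1942 0.0933] x [ 0.003 -0.    -1.   ] zyaw -3.47 F [-0.4 -2.7  5.8] w 0.011 q [ 0.38  0.38 -0.17  1.01 -0.    2.01]
(0.4198, 0.2026, 0.089, -3.4) -> [ 0.017  0.018 -0.264] [-0.002  0.005  0.001] dist mm 66.0 deg 0.2
(0.4198, 0.2026, 0.2, -3.4) -> [-0.427  0.017 -0.263] [-0.002  0.005  0.001] dist mm 126.0 deg 0.2
```

Emit:
apply_moves:
  targets: [0,0,-0.02,0,0,0,0,0,0,-0.05,0,0,0,0,0,0,-0.09,0,0,0,0,0,0,-0.13,0,0,0,0,0,0,-0.17,0,0,0,0,0,0,-0.21,0,0,0,0,0,0,-0.235,0,0,0,0,0,0,-0.25,0,0,0,0,0,0,-0.25,0,0,0,0,0,0,-0.25,0,0,0,0.2,0,0,-0.25,0,0,0,0.4,0,0,-0.25,0,0,0,0.4]

```text
clock: 3.98
eef_pos: [0.4223, 0.1989, 0.0921]
tool_rot: [0.021, 0.707, -0.021, 0.707]
ft_force: [-0.5, -0.5, 0.3]
grip_width: 0.034
```

Run:
```python
from h import *
plan([(.4198,.2026,.089,-3.4),(.4198,.2026,.25,-3.4)])
```

```text
t 3.98 pos [0.4223 0.1989 0.0921] x [ 0.     0.001 -1.   ] zyaw -3.42 F [-0.5 -0.5  0.3] w 0.034 q [ 0.44  0.29 -0.32  0.96  0.    2.07]
(0.4198, 0.2026, 0.089, -3.4) -> [ 0.012  0.014 -0.011] [-0.001  0.001 -0.002] dist mm 5.0 deg 0.1
(0.4198, 0.2026, 0.25, -3.4) -> [-0.632  0.015 -0.011] [-0.001  0.001 -0.002] dist mm 158.0 deg 0.1
```

Emit:
apply_moves:
  targets: [-0.04,0,0,0,0,0,0.4,-0.15,0,0,0,0,0,0.4,-0.29,0,0,0,0,0,0.4,-0.43,0,0,0,0,0,0.3,-0.57,-0.04,0.02,0,0,0,0.24,-0.69,-0.13,0.05,0,0,0,0.24,-0.78,-0.25,0.1,0,0,0,0.24,-0.8,-0.39,0.15,0,0,0,0.24,-0.8,-0.54,0.2,0,0,0,0.24,-0.8,-0.69,0.25,0.1,0,0,0.24,-0.8,-0.82,0.3,0.2,0,0,0.24,-0.8,-0.9,0.33,0.25,0,0,0.24]

```text
clock: 4.98
eef_pos: [0.4918, -0.0341, 0.2919]
tool_rot: [0.067, 0.704, -0.067, 0.704]
ft_force: [-0.1, 0.1, -0.1]
grip_width: 0.0201
```

Run:
```python
from h import *
im,d=bot.camera('top'); crop(im,(165,130,255,275),4,'pics/t2.png')
g,P=cloud('top',d,(165,200,255,290)); m=(abs(P[:,2]-.12)<.006)&(P[:,0]<.53)
W=plane('top',g[m],.12)[:,:2].astype(np.float32)*1000; print(cv2.minAreaRect(W))
plan([(.6223,-.1955,.25,-17.1)])
```

```text
((424.4026184082031, 202.65567016601562), (147.7534637451172, 12.455218315124512), 86.56078338623047)
t 5.03 pos [ 0.4926 -0.0364  0.2915] x [ 0.001 -0.002 -1.   ] zyaw -11.03 F [ 2.1 -1.4  0.8] w 0.0204 q [-0.07  0.21  0.12  1.48 -0.    1.69]
(0.6223, -0.1955, 0.25, -17.1) -> [ 0.168 -0.525  0.631] [0.212 0.003 0.004] dist mm 209.0 deg 6.1
```

View pics/t2.png

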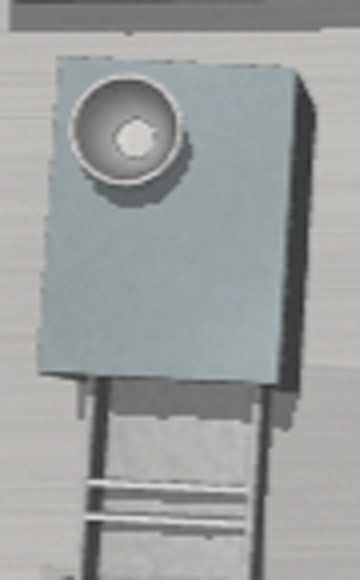

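Run:
```python
from h import *
im,d=bot.camera('top'); np.savez('top2.npz',im=im,d=d)
c=np.array([.4244,.2027]);a=np.deg2rad(-3.42);n=np.array([np.cos(a),np.sin(a)]);l=np.array([-np.sin(a),np.cos(a)])
g,P=cloud('top',d,(165,200,255,290)); x=(P[:,:2]-c)@n;y=(P[:,:2]-c)@l
m=(abs(P[:,2]-.065)<.012)&(abs(y)<.045)&(x>.02)&(x<.1)
W=plane('top',g[m],.065)[:,:2]; xx=(W-c)@n*1e3; yy=(W-c)@l*1e3
print(np.histogram(xx,bins=np.arange(30,100,3)))
f=P[(abs(y)<.04)&(x>.055)&(x<.068)]; print('slot floor z',np.median(f[:,2]))
m=(P[:,2]>.05)&(P[:,2]<.08)&(x>.04)&(x<.08); print('y',np.percentile(((plane('top',g[m],.065)[:,:2]-c)@l)*1e3,[1,50,99]))
```

```text
(array([ 0,  0,  0,  0,  0,  6, 42, 14,  0,  0,  0,  0,  0, 33, 26,  0,  0,
        0,  0,  0,  0,  0,  0]), array([30, 33, 36, 39, 42, 45, 48, 51, 54, 57, 60, 63, 66, 69, 72, 75, 78,
       81, 84, 87, 90, 93, 96, 99]))
slot floor z 0.02050268217446427
y [-58.25425278   3.61075912  57.14503557]
```

Emit:
apply_moves:
  targets: [0.01,-0.06,0.07,0.03,0,0,0.24,0.03,-0.16,0.19,0.07,0,0,0.24,0.06,-0.26,0.31,0.11,0,0,0.24,0.09,-0.36,0.43,0.15,0,0,0.24,0.12,-0.45,0.54,0.19,0,0,0.24,0.15,-0.51,0.61,0.212,0,0,0.24,0.168,-0.525,0.631,0.212,0,0,0.24,0.168,-0.525,0.631,0.212,0,0,0.24]

```text
clock: 5.75
eef_pos: [0.622, -0.1894, 0.247]
tool_rot: [0.103, 0.701, -0.102, 0.698]
ft_force: [-0.7, 0.9, -0.1]
grip_width: 0.0204
```

Run:
```python
from h import *
plan([(.6223,-.1955,.12,-17.1),(.6223,-.1955,.065,-17.1)])
im,d=bot.camera('side'); crop(im,(295,130,375,245),6,'pics/s3.png')
```

```text
t 5.75 pos [ 0.622  -0.1894  0.247 ] x [-0.004  0.002 -1.   ] zyaw -16.7 F [-0.7  0.9 -0.1] w 0.0204 q [-0.3   0.56  0.52  1.53  0.    1.57]
(0.6223, -0.1955, 0.12, -17.1) -> [ 0.508 -0.024  0.01 ] [ 0.014 -0.008 -0.001] dist mm 127.0 deg 0.5
(0.6223, -0.1955, 0.065, -17.1) -> [ 0.728 -0.024  0.011] [ 0.014 -0.008 -0.001] dist mm 182.0 deg 0.5
```

View pics/s3.png

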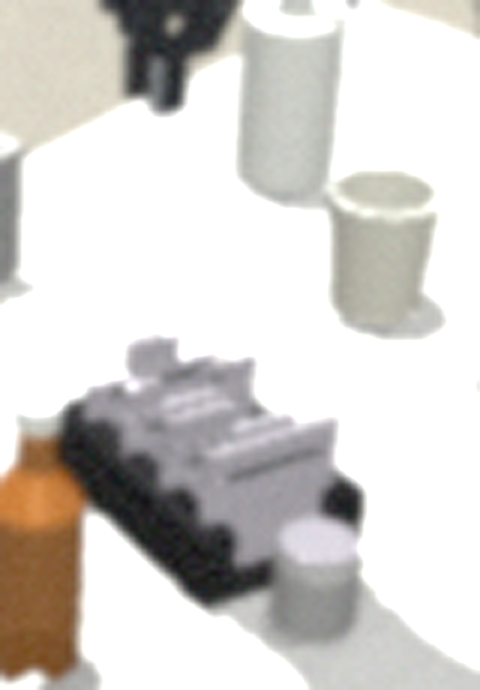

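Emit:
apply_moves:
  targets: [0.05,-0.01,0.005,0.01,0,0,0.24,0.16,-0.02,0.01,0.014,0,0,0.24,0.28,-0.024,0.01,0.014,0,0,0.24,0.39,-0.024,0.01,0.014,0,0,0.24,0.47,-0.024,0.01,0.014,0,0,0.24,0.5,-0.024,0.01,0.014,0,0,0.24,0.5,-0.024,0.01,0.014,0,0,0.24,0.5,-0.024,0.01,0.014,0,0,0.24]

```text
clock: 6.47
eef_pos: [0.6229, -0.1947, 0.1267]
tool_rot: [0.104, 0.699, -0.104, 0.7]
ft_force: [-0.5, 0.0, -1.0]
grip_width: 0.0205
```

Run:
```python
from h import *
plan([(.6223,-.1955,.065,-17.1)])
im,d=bot.camera('side'); crop(im,(295,130,375,245),6,'pics/s4.png')
im,d=bot.camera('top'); crop(im,(310,160,400,285),5,'pics/t4.png')
```

```text
t 6.47 pos [ 0.6229 -0.1947  0.1267] x [ 0.001 -0.    -1.   ] zyaw -16.99 F [-0.5  0.  -1. ] w 0.0205 q [-0.3   0.6   0.28  1.25  0.    1.56]
(0.6223, -0.1955, 0.065, -17.1) -> [ 0.247 -0.004 -0.002] [ 0.004  0.003 -0.   ] dist mm 62.0 deg 0.1
```

View pics/s4.png

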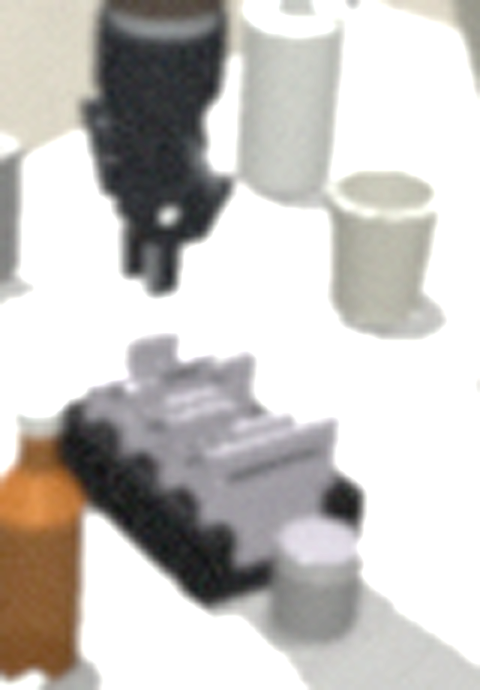

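View pics/t4.png

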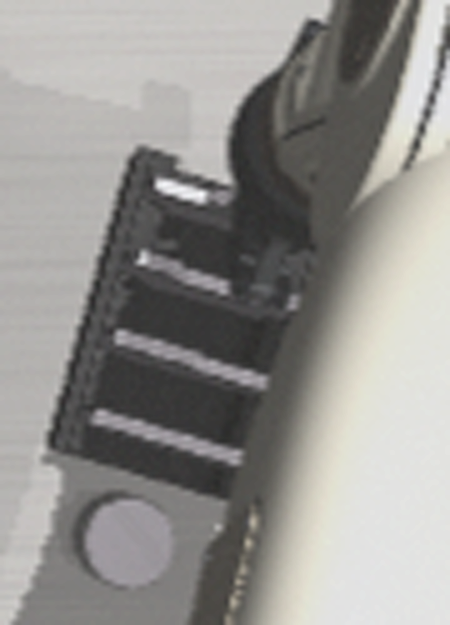

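Run:
```python
from h import *
c=np.array([.6223,-.1955]);a=np.deg2rad(-17.1);n=np.array([np.cos(a),np.sin(a)]);l=np.array([-np.sin(a),np.cos(a)])
W=plane('side',[(295+132/6,130+345/6),(295+176/6,130+338/6)],.092)[:,:2]; print((W-c)@n,(W-c)@l)
```

```text
[-0.00795478 -0.01358419] [ 0.01726902 -0.01015931]
```

Emit:
apply_moves:
  targets: [0.03,-0.004,-0.002,0.004,0,0,0.3,0.08,-0.004,-0.002,0.004,0,0,0.3]

```text
clock: 6.73
eef_pos: [0.624, -0.1973, 0.1082]
tool_rot: [0.105, 0.697, -0.106, 0.702]
ft_force: [-0.1, 0.8, 0.3]
grip_width: 0.0253
```

```bash
cat >> h.py <<'E'
def proj(n,W):
    p=bot.camera_params(n);T=np.linalg.inv(p['T']);q=np.atleast_2d(W)@T[:3,:3].T+T[:3,3]
    K=np.array([[p['fx'],0,p['cx']],[0,p['fy'],p['cy']],[0,0,1]])
    return cv2.projectPoints((q*[1,-1,-1]).reshape(-1,1,3),np.zeros(3),np.zeros(3),K,np.array(p['dist']))[0].reshape(-1,2)
E
python3 - <<'E'
from h import *
im,d=bot.camera('side')
s=8;b=(305,165,360,225)
u=cv2.resize(im[b[1]:b[3],b[0]:b[2]],None,fx=s,fy=s,interpolation=cv2.INTER_CUBIC)[:,:,::-1].copy()
a=np.deg2rad(-17.1);n=np.array([np.cos(a),np.sin(a)]);l=np.array([-np.sin(a),np.cos(a)])
for c,h,ys in(((.6223,-.1955),.092,(-.018,.018)),((.5018,-.1591),.092,(-.045,.045))):
  c=np.array(c);col=(0,0,255)
  W=[np.r_[c+sx*.004*n+y*l,h] for sx,y in((-1,ys[0]),(1,ys[0]),(1,ys[1]),(-1,ys[1]))]
  q=((proj('side',W)-[b[0],b[1]]+.5)*s).astype(int)
  cv2.polylines(u,[q.reshape(-1,1,2)],True,col,1)
q=((proj('side',bot.get_obs()['eef_pos'])-[b[0],b[1]]+.5)*s).astype(int)[0]
cv2.circle(u,tuple(int(v) for v in q),3,(0,255,0),-1)
cv2.imwrite('pics/s5.png',u)
plan([(.6223,-.1955,.065,-17.1)])
E
```

```text
t 6.78 pos [ 0.6216 -0.1966  0.1038] x [ 0. -0. -1.] zyaw -17.2 F [-1.2 -0.1 -1.5] w 0.0258 q [-0.31  0.61  0.24  1.2   0.    1.56]
(0.6223, -0.1955, 0.065, -17.1) -> [0.155 0.005 0.001] [-0.003  0.    -0.   ] dist mm 39.0 deg 0.1
```

View pics/s5.png

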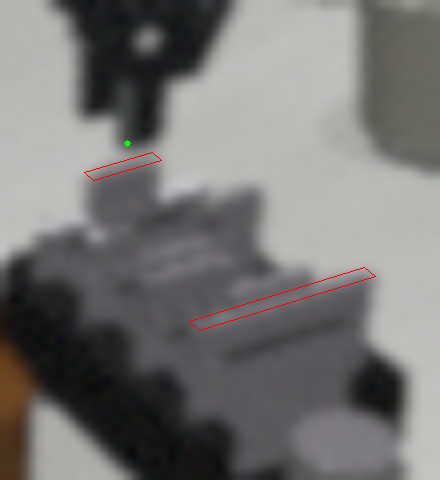

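The projected tab outline, near crop (122,165), falls on the real tab to within about 1 px, and the fingers are centred above it. I'll descend and grip.

Emit:
apply_moves:
  targets: [0.04,0.005,0.001,0,0,0,0.3,0.09,0.005,0.001,0,0,0,0.3,0.135,0.005,0.001,0,0,0,0.3,0.155,0.005,0.001,0,0,0,0.3,0.155,0.005,0.001,0,0,0,0.3,0.155,0.005,0.001,0,0,0,0.15,0.155,0.005,0.001,0,0,0,0,0.155,0.005,0.001,0,0,0,0,0.155,0.005,0.001,0,0,0,0,0.155,0.005,0.001,0,0,0,0,0.155,0.005,0.001,0,0,0,0]

```text
clock: 7.7
eef_pos: [0.6225, -0.1955, 0.0667]
tool_rot: [0.106, 0.699, -0.106, 0.699]
ft_force: [0.4, -0.3, -0.6]
grip_width: 0.0068
```

Run:
```python
from h import *
plan([(.6223,-.1955,.3,-17.1)])
im,d=bot.camera('side'); crop(im,(295,130,375,245),6,'pics/s6.png')
```

```text
t 7.7 pos [ 0.6225 -0.1955  0.0667] x [ 0.001 -0.    -1.   ] zyaw -17.19 F [ 0.4 -0.3 -0.6] w 0.0068 q [-0.3   0.64  0.19  1.12  0.    1.57]
(0.6223, -0.1955, 0.3, -17.1) -> [-0.933 -0.    -0.   ] [-0.003  0.001 -0.   ] dist mm 233.0 deg 0.1
```

View pics/s6.png

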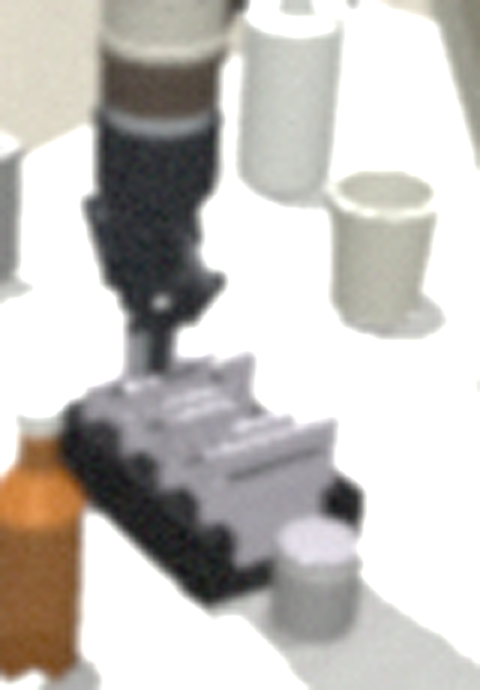

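Emit:
apply_moves:
  targets: [-0.01,0,0,0,0,0,0,-0.03,0,0,0,0,0,0,-0.06,0,0,0,0,0,0,-0.1,0,0,0,0,0,0,-0.15,0,0,0,0,0,0,-0.22,0,0,0,0,0,0,-0.32,0,0,0,0,0,0,-0.44,0,0,0,0,0,0,-0.56,0,0,0,0,0,0,-0.68,0,0,0,0,0,0,-0.78,0,0,0,0,0,0,-0.84,0,0,0,0,0,0]

```text
clock: 8.75
eef_pos: [0.6233, -0.1957, 0.2819]
tool_rot: [0.105, 0.697, -0.106, 0.702]
ft_force: [-0.6, 0.3, -1.4]
grip_width: 0.0069
```

Emit:
apply_moves:
  targets: [-0.03,0,0,0,0,0,0,-0.05,0,0,0,0,0,0,-0.05,0,0,0,0,0,0]

```text
clock: 9.0
eef_pos: [0.6226, -0.1955, 0.2898]
tool_rot: [0.106, 0.699, -0.106, 0.7]
ft_force: [0.6, -0.4, -2.0]
grip_width: 0.0067
```

Run:
```python
from h import *
plan([(.4853,.1991,.29,-3.4),(.5,.1,.29,-7)])
im,d=bot.camera('side'); crop(im,(275,90,375,245),5,'pics/s7.png')
```

```text
t 9.0 pos [ 0.6226 -0.1955  0.2898] x [ 0.001 -0.    -1.   ] zyaw -17.19 F [ 0.6 -0.4 -2. ] w 0.0067 q [-0.3   0.56  0.63  1.64 -0.    1.57]
(0.4853, 0.1991, 0.29, -3.4) -> [-0.002  1.345 -0.991] [-0.481  0.003  0.   ] dist mm 418.0 deg 13.8
(0.5, 0.1, 0.29, -7) -> [-0.002  0.984 -0.818] [-0.356  0.003  0.   ] dist mm 320.0 deg 10.2
```

View pics/s7.png

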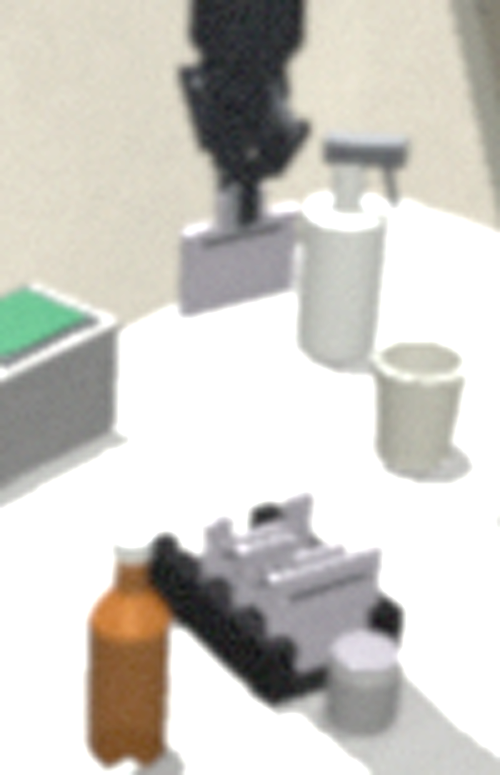

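The plate hangs level and upright from the fingers, at crop (240,265), and the other three are still in the rack. Next I'll carry it over the bottle with its bottom edge at about 0.23 m.

Emit:
apply_moves:
  targets: [0,0.03,-0.025,-0.01,0,0,0,0,0.09,-0.075,-0.03,0,0,0,0,0.18,-0.15,-0.06,0,0,0,0,0.28,-0.235,-0.1,0,0,0,0,0.38,-0.32,-0.14,0,0,0,0,0.48,-0.4,-0.17,0,0,0,0,0.58,-0.48,-0.21,0,0,0,0,0.68,-0.565,-0.245,0,0,0,0,0.78,-0.65,-0.28,0,0,0,0,0.87,-0.725,-0.32,0,0,0,0,0.94,-0.78,-0.34,0,0,0,0,0.984,-0.818,-0.356,0,0,0]

```text
clock: 10.05
eef_pos: [0.4977, 0.102, 0.2872]
tool_rot: [0.042, 0.707, -0.042, 0.705]
ft_force: [0.1, -0.0, -2.0]
grip_width: 0.007
```

Run:
```python
from h import *
plan([(.4853,.1991,.29,-3.4)])
```

```text
t 10.05 pos [0.4977 0.102  0.2872] x [-0.004 -0.    -1.   ] zyaw -6.83 F [ 0.1 -0.  -2. ] w 0.007 q [0.2  0.24 0.15 1.48 0.   1.89]
(0.4853, 0.1991, 0.29, -3.4) -> [-0.011  0.38  -0.095] [-0.12  -0.007  0.001] dist mm 98.0 deg 3.4
```

Emit:
apply_moves:
  targets: [0,0.04,-0.01,-0.02,0,0,0,0,0.11,-0.03,-0.04,0,0,0,0,0.19,-0.05,-0.07,0,0,0,0,0.27,-0.07,-0.09,0,0,0,0.02,0.34,-0.085,-0.11,0,0,0,0.08,0.37,-0.095,-0.12,0,0,0,0.16,0.38,-0.095,-0.12,0,0,0,0.24,0.38,-0.095,-0.12,0,0,0,0.3,0.38,-0.095,-0.12,0,0,0,0.33,0.38,-0.095,-0.12,0,0,0,0.33,0.38,-0.095,-0.12,0,0,0,0.33,0.38,-0.095,-0.12,0,0,0]

```text
clock: 11.05
eef_pos: [0.4876, 0.1969, 0.2059]
tool_rot: [0.022, 0.707, -0.022, 0.706]
ft_force: [0.7, 0.5, -0.7]
grip_width: 0.0068
```

Run:
```python
from h import *
plan([(.4853,.1991,.1,-3.4)])
im,d=bot.camera('side'); crop(im,(190,130,310,290),5,'pics/s8.png')
im,d=bot.camera('top'); crop(im,(165,200,255,300),6,'pics/t8.png')
```

```text
t 11.05 pos [0.4876 0.1969 0.2059] x [-0.001 -0.001 -1.   ] zyaw -3.58 F [ 0.7  0.5 -0.7] w 0.0068 q [ 0.38  0.3   0.02  1.29 -0.    2.02]
(0.4853, 0.1991, 0.1, -3.4) -> [ 0.423  0.009 -0.009] [-0.006 -0.002  0.001] dist mm 106.0 deg 0.2
```

View pics/s8.png

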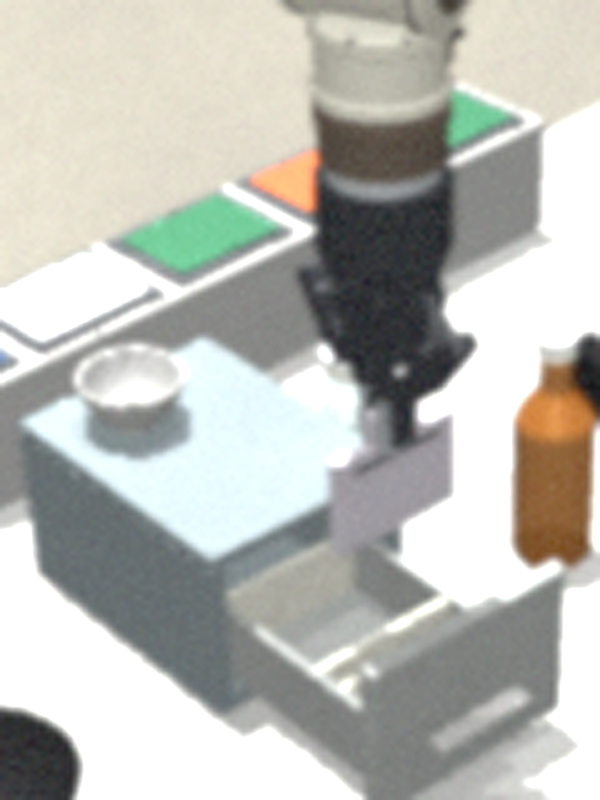

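View pics/t8.png

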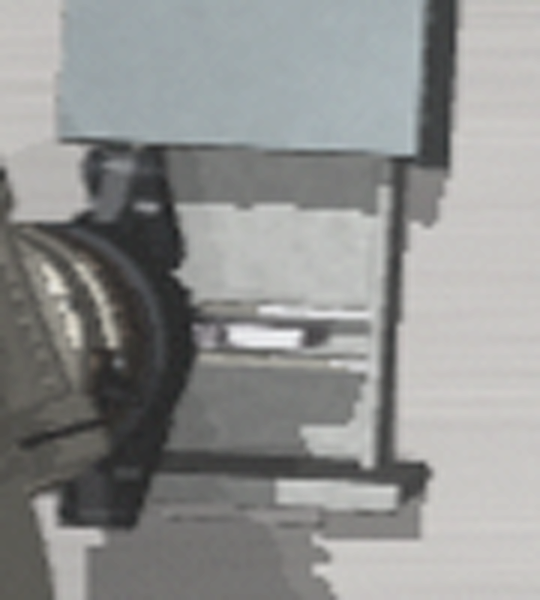

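Run:
```python
from h import *
im,d=bot.camera('side'); o=bot.get_obs(); c=o['eef_pos']
a=np.deg2rad(-3.5);n=np.array([np.cos(a),np.sin(a)]);l=np.array([-np.sin(a),np.cos(a)])
g,P=cloud('side',d,(235,150,290,245)); x=(P[:,:2]-c[:2])@n;y=(P[:,:2]-c[:2])@l
k=im[g[:,1],g[:,0]].max(1)<60
for lo in range(-70,80,10):
  m=k&(x>lo/1e3)&(x<=lo/1e3+.01)&(abs(y)<.06)&(P[:,2]>.17)
  if m.sum()>3: print(lo,m.sum(),(np.percentile(P[m][:,2],3)-c[2]).round(3))
# plate pts: fit plane pose
m=~k&(abs(x)<.02)&(abs(y)<.06)&(P[:,2]>.13)&(P[:,2]<.25); Q=P[m]; print(m.sum(),'plate z',np.percentile(Q[:,2],[1,99]),'x',np.percentile(x[m],[5,50,95]),'y',np.percentile(y[m],[1,99]))
```

```text
-70 14 0.086
-60 29 0.077
-50 51 0.064
-40 365 0.064
-30 223 0.055
-20 247 0.013
-10 120 0.011
0 124 0.034
10 49 0.043
20 14 0.05
30 23 0.057
40 38 0.062
50 24 0.07
525 plate z [0.14919362 0.24093628] x [-0.00727296 -0.0024306   0.00481111] y [-0.04229246  0.04527173]
```

Emit:
apply_moves:
  targets: [0.02,0.005,-0.005,-0.006,0,0,0,0.07,0.009,-0.009,-0.006,0,0,0,0.14,0.009,-0.009,-0.006,0,0,0,0.2,0.009,-0.009,-0.006,0,0,0,0.24,0.009,-0.009,-0.006,0,0,0,0.24,0.009,-0.009,-0.006,0,0,0,0.24,0.009,-0.009,-0.006,0,0,0]

```text
clock: 11.78
eef_pos: [0.4854, 0.1996, 0.1463]
tool_rot: [0.021, 0.707, -0.021, 0.707]
ft_force: [-0.3, -0.4, -1.6]
grip_width: 0.0068
```

Run:
```python
from h import *
plan([(.4853,.1991,.1,-3.4),(.4853,.1991,.079,-3.4)])
im,d=bot.camera('side'); crop(im,(210,190,310,290),6,'pics/s9.png')
im,d=bot.camera('top'); crop(im,(165,200,255,300),6,'pics/t9.png')
```

```text
t 11.78 pos [0.4854 0.1996 0.1463] x [-0.001 -0.    -1.   ] zyaw -3.38 F [-0.3 -0.4 -1.6] w 0.0068 q [ 0.39  0.34 -0.08  1.15 -0.    2.02]
(0.4853, 0.1991, 0.1, -3.4) -> [ 0.185 -0.002 -0.   ] [ 0.001 -0.001  0.001] dist mm 46.0 deg 0.0
(0.4853, 0.1991, 0.079, -3.4) -> [ 0.269 -0.002 -0.   ] [ 0.001 -0.001  0.001] dist mm 67.0 deg 0.0
```

View pics/s9.png

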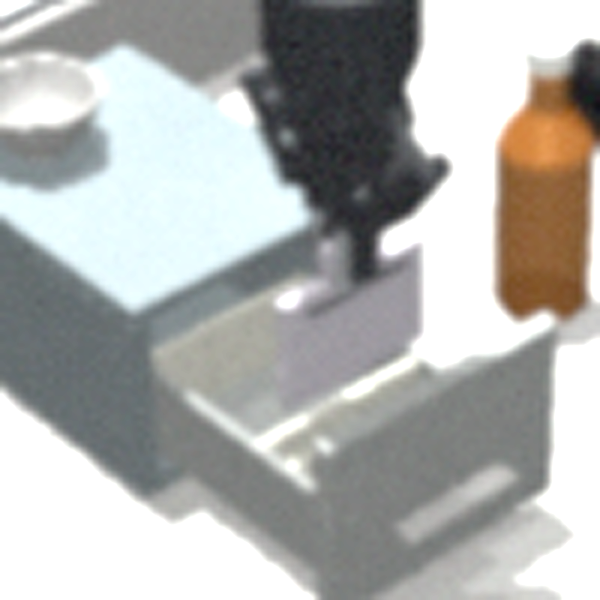

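View pics/t9.png

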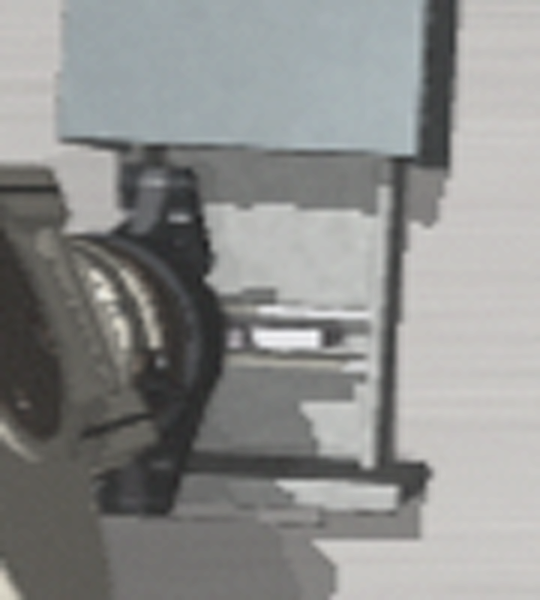

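Emit:
apply_moves:
  targets: [0.02,-0.002,0,0,0,0,0,0.06,-0.002,0,0,0,0,0,0.1,-0.002,0,0,0,0,0,0.14,-0.002,0,0,0,0,0,0.18,-0.002,0,0,0,0,0,0.21,-0.002,0,0,0,0,0,0.235,-0.002,0,0,0,0,0,0.25,-0.002,0,0,0,0,0,0.25,-0.002,0,0,0,0,0,0.25,-0.002,0,0,0,0,0]

```text
clock: 12.72
eef_pos: [0.4856, 0.1991, 0.0837]
tool_rot: [0.021, 0.707, -0.021, 0.707]
ft_force: [-0.7, -0.3, -1.5]
grip_width: 0.007
```

Run:
```python
from h import *
plan([(.4853,.1991,.079,-3.4)])
im,d=bot.camera('side'); crop(im,(210,190,310,290),6,'pics/s10.png')
```

```text
t 12.72 pos [0.4856 0.1991 0.0837] x [-0. -0. -1.] zyaw -3.38 F [-0.7 -0.3 -1.5] w 0.007 q [ 0.39  0.4  -0.18  1.   -0.    2.02]
(0.4853, 0.1991, 0.079, -3.4) -> [ 0.019 -0.    -0.001] [ 0.001 -0.     0.   ] dist mm 5.0 deg 0.0
```

View pics/s10.png

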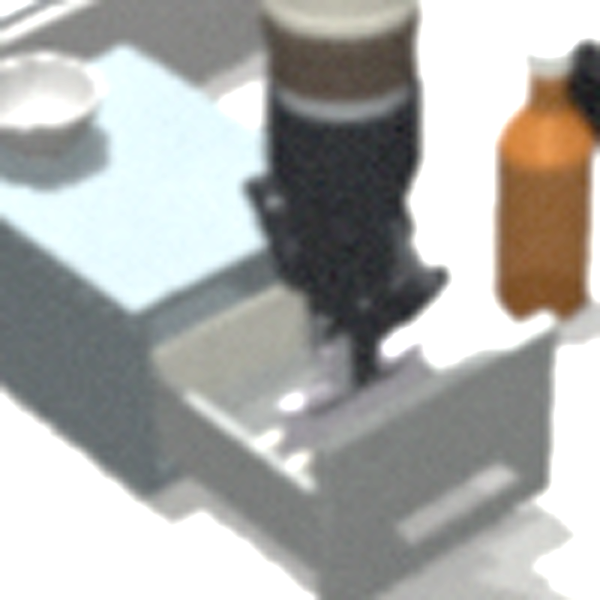

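Emit:
apply_moves:
  targets: [0.004,0,0,0,0,0,0,0.008,0,0,0,0,0,0,0.012,0,0,0,0,0,0,0.016,0,0,0,0,0,0,0.018,0,0,0,0,0,0,0.018,0,0,0,0,0,0,0.018,0,0,0,0,0,0]

```text
clock: 13.35
eef_pos: [0.4855, 0.1991, 0.0793]
tool_rot: [0.021, 0.707, -0.021, 0.707]
ft_force: [0.2, -0.1, -1.1]
grip_width: 0.0069
```

Emit:
apply_moves:
  targets: [0.002,0,0,0,0,0,0,0.004,0,0,0,0,0,0,0.004,0,0,0,0,0,0]

```text
clock: 13.6
eef_pos: [0.4857, 0.1992, 0.0786]
tool_rot: [0.021, 0.707, -0.021, 0.707]
ft_force: [-1.4, 0.3, 0.6]
grip_width: 0.0066
```

Emit:
apply_moves:
  targets: [0.003,0,0,0,0,0,0,0.003,0,0,0,0,0,0,0.003,0,0,0,0,0,0]

```text
clock: 13.85
eef_pos: [0.4862, 0.1991, 0.0786]
tool_rot: [0.021, 0.706, -0.021, 0.707]
ft_force: [-1.3, -0.8, 5.7]
grip_width: 0.0068
```

It's on the floor: z has stopped and there is 5.7 N upward. I'll release gently.

Emit:
apply_moves:
  targets: [-0.002,0,0,0,0,0,0,-0.002,0,0,0,0,0,0.1,-0.002,0,0,0,0,0,0.14,-0.002,0,0,0,0,0,0.18,-0.002,0,0,0,0,0,0.24,-0.002,0,0,0,0,0,0.3,-0.002,0,0,0,0,0,0.3]

```text
clock: 14.43
eef_pos: [0.4855, 0.1991, 0.0779]
tool_rot: [0.021, 0.707, -0.021, 0.707]
ft_force: [-0.2, -0.7, 0.3]
grip_width: 0.0257
```

Emit:
apply_moves:
  targets: [-0.01,0,0,0,0,0,0.3,-0.03,0,0,0,0,0,0.3,-0.06,0,0,0,0,0,0.3,-0.1,0,0,0,0,0,0.3,-0.16,0,0,0,0,0,0.3,-0.24,0,0,0,0,0,0.3,-0.34,0,0,0,0,0,0.3,-0.44,0,0,0,0,0,0.3,-0.54,0,0,0,0,0,0.2,-0.6,0,0,0,0,0,0,-0.6,0,0,0,0,0,0]

```text
clock: 15.35
eef_pos: [0.4879, 0.2001, 0.2335]
tool_rot: [0.022, 0.704, -0.019, 0.71]
ft_force: [0.5, 0.1, -0.1]
grip_width: -0.0001
```

Run:
```python
from h import *
plan([(.37,.2059,.22,-3.4)])
im,d=bot.camera('side'); crop(im,(210,190,310,290),6,'pics/s11.png')
im,d=bot.camera('top'); crop(im,(165,200,255,300),6,'pics/t11.png')
```

```text
t 15.35 pos [0.4879 0.2001 0.2335] x [ 0.009  0.004 -1.   ] zyaw -3.38 F [ 0.5  0.1 -0.1] w -0.0001 q [0.39 0.29 0.07 1.35 0.   2.02]
(0.37, 0.2059, 0.22, -3.4) -> [ 0.05  -0.005 -0.472] [ 0.001  0.017 -0.008] dist mm 119.0 deg 0.5
```

View pics/s11.png

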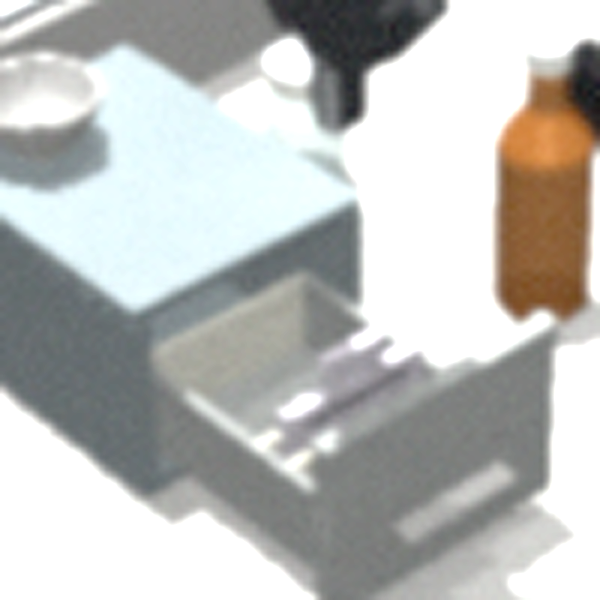

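View pics/t11.png

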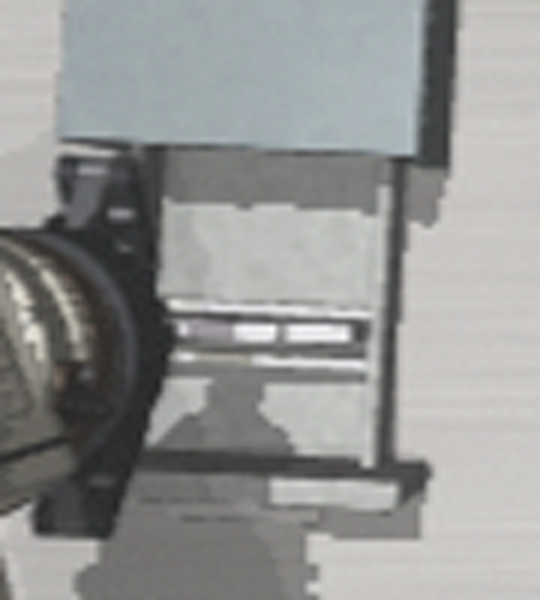

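The plate stands upright between the dividers, at crop (330,390) in the side view and row 332 in the top view. Next I'll move the shut fingers to the front of the drawer board.

Emit:
apply_moves:
  targets: [0,0,-0.04,0,0,0,0,0,0,-0.12,0,0,0,0,0,0,-0.22,0,0,0,0,0,0,-0.32,0,0,0,0,0.02,0,-0.42,0,0,0,0,0.1,0,-0.5,0,0,0,0,0.2,0,-0.51,0,0,0,0,0.32,0,-0.51,0,0,0,0,0.44,0,-0.51,0,0,0,0,0.52,0,-0.51,0,0,0,0,0.56,0,-0.51,0,0,0,0,0.56,0,-0.51,0,0,0,0]

```text
clock: 16.45
eef_pos: [0.3542, 0.2046, 0.0845]
tool_rot: [0.019, 0.71, -0.022, 0.704]
ft_force: [-0.5, 0.4, -1.0]
grip_width: 0.0001
```

Run:
```python
from h import *
plan([(.395,.2044,.088,-3.4),(.535,.1960,.088,-3.4)])
im,d=bot.camera('side'); crop(im,(210,190,310,290),6,'pics/s12.png')
```

```text
t 16.45 pos [0.3542 0.2046 0.0845] x [-0.008 -0.004 -1.   ] zyaw -3.37 F [-0.5  0.4 -1. ] w 0.0001 q [ 0.52  0.2  -0.46  0.92  0.    2.15]
(0.395, 0.2044, 0.088, -3.4) -> [-0.015  0.009  0.163] [ 0.001 -0.015  0.01 ] dist mm 41.0 deg 0.5
(0.535, 0.196, 0.088, -3.4) -> [-0.019  0.008  0.724] [ 0.001 -0.015  0.01 ] dist mm 181.0 deg 0.5
```

View pics/s12.png

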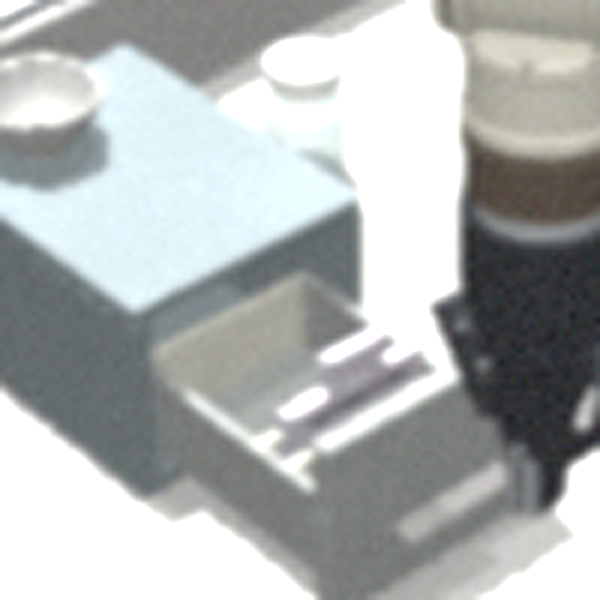

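Emit:
apply_moves:
  targets: [-0.015,0.009,0.03,0,0,0,0,-0.015,0.009,0.07,0,0,0,0,-0.015,0.009,0.11,0,0,0,0,-0.015,0.009,0.135,0,0,0,0,-0.015,0.009,0.15,0,0,0,0,-0.015,0.009,0.16,0,0,0,0,-0.015,0.009,0.17,0,0,0,0,-0.015,0.009,0.18,0,0,0,0,-0.015,0.009,0.19,0,0,0,0,-0.015,0.009,0.2,0,0,0,0,-0.015,0.009,0.21,0,0,0,0,-0.015,0.009,0.22,0,0,0,0]

```text
clock: 17.5
eef_pos: [0.413, 0.2054, 0.0917]
tool_rot: [0.021, 0.707, -0.021, 0.707]
ft_force: [-1.7, -0.3, 0.9]
grip_width: -0.0003
```

Run:
```python
from h import *
plan([(.535,.196,.088,-3.4)])
```

```text
t 17.5 pos [0.413  0.2054 0.0917] x [-0.001 -0.    -1.   ] zyaw -3.37 F [-1.7 -0.3  0.9] w -0.0003 q [ 0.46  0.28 -0.33  0.96  0.    2.09]
(0.535, 0.196, 0.088, -3.4) -> [ 0.014 -0.009  0.489] [ 0.001 -0.002  0.001] dist mm 122.0 deg 0.1
```

Emit:
apply_moves:
  targets: [0.005,0,0.012,0,0,0,0,0.01,-0.002,0.026,0,0,0,0,0.01,-0.003,0.04,0,0,0,0,0.01,-0.004,0.054,0,0,0,0,0.01,-0.004,0.068,0,0,0,0,0.01,-0.004,0.082,0,0,0,0,0.01,-0.004,0.096,0,0,0,0,0.01,-0.004,0.11,0,0,0,0,0.01,-0.004,0.124,0,0,0,0,0.01,-0.004,0.138,0,0,0,0,0.01,-0.004,0.15,0,0,0,0,0.01,-0.004,0.16,0,0,0,0]

```text
clock: 18.5
eef_pos: [0.4536, 0.2022, 0.0893]
tool_rot: [0.021, 0.707, -0.021, 0.707]
ft_force: [-2.0, 1.0, 0.3]
grip_width: -0.0001
```

Run:
```python
from h import *
plan([(.535,.196,.09,-3.4)])
im,d=bot.camera('side'); crop(im,(190,190,310,290),6,'pics/s13.png')
im,d=bot.camera('top'); crop(im,(165,180,255,290),5,'pics/t13.png')
```

```text
t 18.5 pos [0.4536 0.2022 0.0893] x [ 0. -0. -1.] zyaw -3.39 F [-2.   1.   0.3] w -0.0001 q [ 0.42  0.34 -0.24  0.98 -0.    2.05]
(0.535, 0.196, 0.09, -3.4) -> [-0.003 -0.006  0.327] [0. 0. 0.] dist mm 82.0 deg 0.0
```

View pics/s13.png

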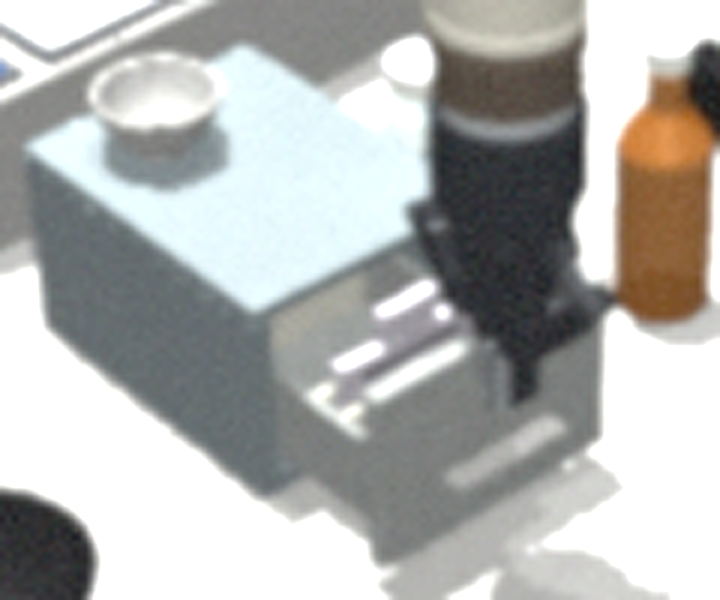

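View pics/t13.png

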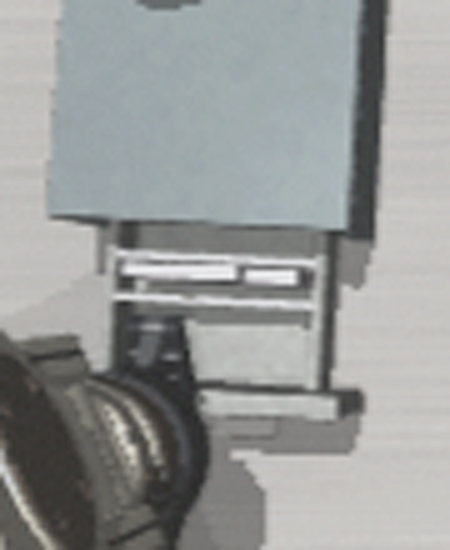

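```bash
cat > m.py <<'E'
from h import *
im,d=bot.camera('top')
f=np.array([.56265,.19415]);a=np.deg2rad(-3.42);n=np.array([np.cos(a),np.sin(a)]);l=np.array([-np.sin(a),np.cos(a)])
g,P=cloud('top',d,(165,190,255,290)); W=plane('top',g,.12)[:,:2]
x=(W-f)@n*1e3;y=(W-f)@l*1e3; m=(abs(P[:,2]-.12)<.006)&(x<-3)&(y<-35)&(y>-75) 
for s in (1,-1):
  m=(abs(P[:,2]-.12)<.006)&(x<0 if s else 0)&(s*y>30)&(s*y<72)
  if m.sum()>5: print('side',s,m.sum(),'board x',np.percentile(x[m],[2,50,98]).round(1))
o=bot.get_obs()['eef_pos']; print('tcp',((o[:2]-f)@n*1e3).round(1))
g,P=cloud('top',d,(165,190,255,290)); x=(P[:,:2]-f)@n*1e3;y=(P[:,:2]-f)@l*1e3
m=(P[:,2]>.075)&(P[:,2]<.113)&(abs(y)<46)&(x<-2)&(x>-200); print('plate-height pts',m.sum(), P[m][:,2].max() if m.any() else '', np.percentile(x[m],[5,50,95]) if m.any() else '')
E
python3 m.py
```

```text
side -1 85 board x [-92.8 -87.2 -81.2]
tcp -109.0
plate-height pts 121 0.11277906885234468 [-81.10677433 -24.41183636 -20.86890529]
```

Emit:
apply_moves:
  targets: [0,-0.001,0.012,0,0,0,0,0,-0.002,0.026,0,0,0,0,0,-0.003,0.04,0,0,0,0,0,-0.004,0.054,0,0,0,0,0,-0.005,0.068,0,0,0,0,0,-0.005,0.082,0,0,0,0,0,-0.005,0.096,0,0,0,0,0,-0.005,0.11,0,0,0,0,0,-0.005,0.124,0,0,0,0,0,-0.005,0.138,0,0,0,0,0,-0.005,0.15,0,0,0,0,0,-0.005,0.16,0,0,0,0]

```text
clock: 19.65
eef_pos: [0.4935, 0.1986, 0.0893]
tool_rot: [0.021, 0.707, -0.021, 0.707]
ft_force: [-1.2, 1.0, 1.0]
grip_width: 0.0002
```

```bash
python3 m.py
```

```text
side -1 82 board x [-53.5 -48.  -42. ]
tcp -68.7
plate-height pts 1 0.08126602383863146 [-41.71291908 -41.71291908 -41.71291908]
```

Emit:
apply_moves:
  targets: [0,0,0.012,0,0,0,0,0,0,0.026,0,0,0,0,0,0,0.04,0,0,0,0,0,0,0.054,0,0,0,0,0,0,0.068,0,0,0,0,0,0,0.082,0,0,0,0,0,0,0.094,0,0,0,0,0,0,0.105,0,0,0,0,0,0,0.114,0,0,0,0,0,0,0.122,0,0,0,0,0,0,0.129,0,0,0,0,0,0,0.135,0,0,0,0]

```text
clock: 20.7
eef_pos: [0.5269, 0.1965, 0.0892]
tool_rot: [0.021, 0.707, -0.021, 0.707]
ft_force: [-2.0, 0.3, 1.2]
grip_width: -0.0
```

```bash
python3 m.py
```

```text
side -1 83 board x [-19.7 -14.1  -8.5]
tcp -35.5
plate-height pts 2 0.10859982740663021 [-20.27675531 -20.24557291 -20.21439051]
```

Emit:
apply_moves:
  targets: [0,0,0.003,0,0,0,0,0,0,0.006,0,0,0,0,0,0,0.009,0,0,0,0,0,0,0.012,0,0,0,0,0,0,0.015,0,0,0,0,0,0,0.018,0,0,0,0,0,0,0.021,0,0,0,0,0,0,0.024,0,0,0,0,0,0,0.026,0,0,0,0,0,0,0.028,0,0,0,0,0,0,0.03,0,0,0,0,0,0,0.032,0,0,0,0]

```text
clock: 21.75
eef_pos: [0.5347, 0.1962, 0.0893]
tool_rot: [0.021, 0.707, -0.021, 0.707]
ft_force: [-2.9, -1.6, 0.7]
grip_width: -0.0001
```

Emit:
apply_moves:
  targets: [0,0,0.002,0,0,0,0,0,0,0.004,0,0,0,0,0,0,0.006,0,0,0,0]

```text
clock: 22.0
eef_pos: [0.5354, 0.1961, 0.0892]
tool_rot: [0.021, 0.707, -0.021, 0.706]
ft_force: [-5.2, -1.1, 2.4]
grip_width: 0.0002
```

```bash
python3 m.py
```

```text
side -1 82 board x [-11.7  -6.2  -0.6]
tcp -27.3
plate-height pts 8 0.11048273675719145 [-11.76497089 -11.67912614 -11.61562644]
```

Emit:
apply_moves:
  targets: [0,0,0.002,0,0,0,0,0,0,0.004,0,0,0,0,0,0,0.006,0,0,0,0,0,0,0.006,0,0,0,0]

```text
clock: 22.38
eef_pos: [0.5355, 0.1961, 0.0893]
tool_rot: [0.021, 0.708, -0.021, 0.705]
ft_force: [-9.1, -0.7, 5.1]
grip_width: -0.0001
```

It's against the stop: x no longer advances and the force is rising. I'll back off and lift clear.

Emit:
apply_moves:
  targets: [0,0,-0.01,0,0,0,0,0,0,-0.04,0,0,0,0,0,0,-0.1,0,0,0,0,0,0,-0.18,0,0,0,0,-0.05,0,-0.26,0,0,0,0,-0.15,0,-0.34,0,0,0,0,-0.27,0,-0.42,0,0,0,0,-0.39,0,-0.48,0,0,0,0,-0.5,0,-0.52,0,0,0,0,-0.58,0,-0.54,0,0,0,0,-0.62,0,-0.54,0,0,0,0,-0.62,0,-0.54,0,0,0,0]

```text
clock: 23.38
eef_pos: [0.4047, 0.2053, 0.2478]
tool_rot: [0.022, 0.704, -0.019, 0.71]
ft_force: [0.8, 0.2, 0.2]
grip_width: -0.0
```

```bash
python3 m.py
python3 - <<'E'
from h import *
im,d=bot.camera('side'); crop(im,(150,130,410,290),3,'pics/s20.png')
im,d=bot.camera('top'); crop(im,(90,130,480,300),2,'pics/t20.png')
E
```

```text
side 1 80 board x [-11.7  -6.3  -0.8]
side -1 82 board x [-11.7  -6.2  -0.6]
tcp -158.9
plate-height pts 17 0.1113775328742852 [-11.7679176  -11.71524733 -11.62887886]
```

View pics/s20.png

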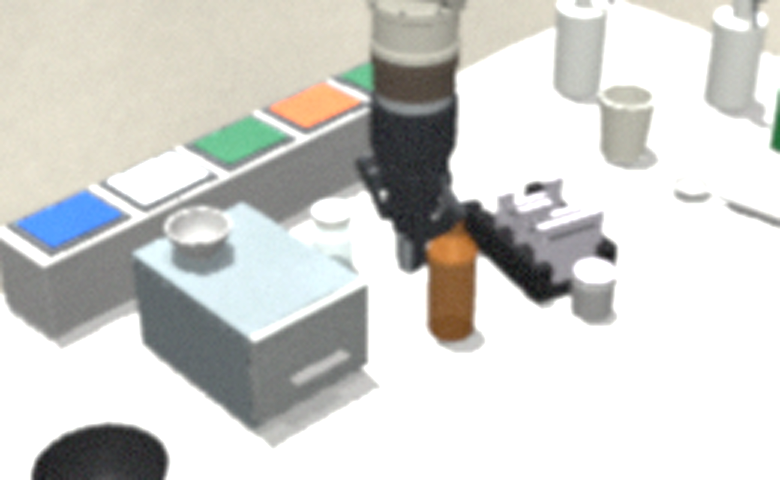

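View pics/t20.png

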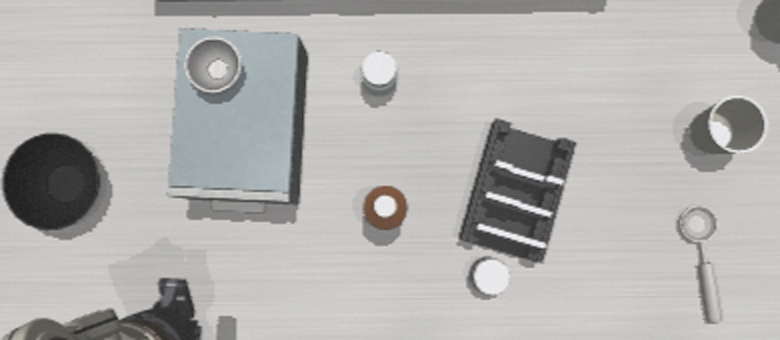

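The drawer is flush: its board, at crop (235,195) in the top view, sits against the cabinet face. The three other plates are still in the rack, the far slot is empty and nothing else has moved. The robot is clear of everything.

```bash
python3 -c "
from workcell import bot
print(bot.job_done())"
```

```text
the job is handed in; nothing more can be done
None
```

The tab plate is in the drawer's narrow slot, the drawer is fully shut, and I have handed the job in; no verdict was reported. The robot clock read about 23.5 s.

**What I did:** I pinched the drawer's front board and pulled the drawer out from about 74 mm to 132 mm. I then lifted the plate out of the far slot by its tab, carried it over the bottle, and lowered it until it touched the slot floor (5.7 N upward). After releasing it, I pushed the drawer shut with closed fingers, the last stretch at about 9 mm/s, until it stopped at about 9 N.

**Last checks:**
- **Drawer:** the board's centre is 6.2 mm in front of the cabinet face, and 6 mm means fully shut.
- **Plate:** it stood upright in the slot after release and partway through the push. It can't be seen now that the drawer is shut.
- **Rest of the scene:** in the final pictures the other three plates are in the rack, nothing else looks moved, and the gripper is clear.

**Disagreements:**
- **Pull distance:** the camera gave 58 mm of drawer travel against 63 mm from the gripper. I placed the plate from the camera's position, which the measured dividers confirmed.
- **Tab position:** a rough reading by eye from the side camera put the tab 8–14 mm off. Projecting the measured tab outline onto that picture matched to about 1 pixel, so I kept the original measurement.

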